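# Pack the sealed goods of a food parcel

### The job

Pack this food parcel: put the sealed slim can, the sealed flat round tin, the oblong tin and the carton each into the well of the packing tray that is cut to its shape and size, standing upright (the oblong tin flat, right side up) on the floor of its well. Set them down, do not drop them. An opened, empty can and an opened, empty flat tin stand among them: these must not go to a client, so leave them standing where they are.

Things in the scene. Friction and masses are not known exactly. Their poses are not given: they have to be found in the camera images.
- can: The sealed slim food can: upright, 48 mm diameter, 76 mm high, bare steel ends, closed flat top with a pull tab, plain white paper label; about 170 g. Origin: centre of its underside, z up. It stands among the other goods, centres at least 100 mm apart; a tape roll (64 mm across, 25 mm high), and a spice jar beyond them, are not needed.
- flat_tin: The sealed flat round tin: bare steel, 66 mm diameter, 34 mm high, closed top with a pull tab; about 140 g. Origin: centre of its underside, z up.
- oblong_tin: The sealed oblong tin with rounded corners: bare steel, 54 mm (x) x 90 mm (y) x 30 mm high, lying flat, a pull tab on its top; about 150 g. Origin: centre of its underside, z up.
- carton: The blue card carton with white panels, stiff and closed: 36 mm (x) x 60 mm (y) x 78 mm high, standing upright; about 90 g. Origin: centre of its underside, z up. No goods on the table are taller than this; stock and equipment farther out, round the table's edge, reach 150 mm.
- open_can: The opened, empty can, to be left alone: same size and label as the sealed slim can (48 mm diameter, 76 mm high) but with no top, so one sees down into it; 40 g. Origin: centre of its underside, z up.
- open_flat_tin: The opened, empty flat tin, to be left alone: same size as the sealed flat round tin (66 mm diameter, 34 mm high) but with no top, a shallow hollow dish; 40 g. Origin: centre of its underside, z up.
- well_can: Fixed cardboard insert in the grey tray, 94 (x) x 124 (y) x 15 mm high, with a round well of 64 mm diameter in its middle, 12 mm deep: floor 3 mm, edge 15 mm above the underside. For the sealed slim can (8 mm play all round). Origin: centre of the underside, z up. The tray is fixed, 200 x 260 mm, 3 mm floor, its 3 mm wide rim 18 mm above the table.
- well_flat: Fixed cardboard insert in the grey tray, 94 (x) x 124 (y) x 15 mm high, with a round well of 82 mm diameter in its middle, 12 mm deep: floor 3 mm, edge 15 mm above the underside. For the sealed flat round tin (8 mm play all round). Origin: centre of the underside, z up. The larger round well. The four inserts lie 2 x 2 in any order, 96 mm apart in x, 126 mm in y.
- well_oblong: Fixed cardboard insert in the grey tray, 94 (x) x 124 (y) x 15 mm high, with a rectangular well of 70 (x) x 106 mm (y) in its middle, 12 mm deep: floor 3 mm, edge 15 mm above the underside. For the oblong tin, its long side along y (8 mm play all round). Origin: centre of the underside, z up. The larger rectangular well.
- well_carton: Fixed cardboard insert in the grey tray, 94 (x) x 124 (y) x 15 mm high, with a rectangular well of 52 (x) x 76 mm (y) in its middle, 12 mm deep: floor 3 mm, edge 15 mm above the underside. For the upright carton, its 60 mm side along y (8 mm play all round). Origin: centre of the underside, z up. The smaller rectangular well.

How it is judged:
By the outcome, as a careful person would: the job done as asked, in the order asked, and still so for the second after the job is handed in, with the robot touching nothing.
It also fails if it takes over 120 s, if anything falls off the work surface, if the arm or the gripper's body presses on something with over 40 N, if the wrist force passes 120 N, or if a joint passes its speed limit or range.

### The arm

A 6-joint arm with a two-finger parallel gripper is mounted at the origin on the work surface. World frame = base frame: x ahead of the robot, y to its left, z up, the work surface at z = 0. Lengths are in mm, angles in rad, forces in N, time in s.
With the tool pointing down it reaches from about 350 to 975 mm from the base axis. Payload 7.1 kg.
Tool frame: the origin (TCP) lies midway between the tips of the shut fingers; the grasp point (between the pads) lies ctrl.grip_point_offset behind it (ctrl.grip_point_offset is the distance from the TCP to the grasp point, in mm); z points along the fingers, y is the line along which they close (so a half turn about z gives the same grasp; the last joint's range is limited). The gripper opens to 88 mm and grips with 3 to 60 N. Pads are 20 mm wide; open, the fingers measure 115 mm over their backs; the gripper's body (75 mm by 178 mm) begins 61 mm behind the grasp point.
Start: joints at [-1.145, 0.423, 1.63, -0, 1.089, -0.019], TCP at [268.938, -564.161, 222.675] pointing down, gripper open.
Joint ranges: [-3, 3], [-0.9, 2.11], [0.09, 2.58], [-1.31, 4.45], [0.11, 2.69], [-2.54, 2.54]. Speed limits (rad/s): [2.39, 2.39, 3.01, 3.14, 3.14, 3.14].

### API

Orientations are given as a rotation vector (axis times angle).
In Python, from workcell import ctrl gives the robot as it stands.
- The arm moves only by the tool apply_moves, never from a script. Its argument "targets" is a list of rows, each an object of numbers: "tx", "ty", "tz": the shift along the world's x, y, z in m; "spin": the turn about the world's z in degrees. In form: [{"tx": .., "ty": .., "tz": .., "spin": ..}, ...]. A call has exactly 8 rows; each row is the pose to reach, as a shift and turn from the pose commanded when the call began; what a row does not reach only later rows make up. A row lasts 1/10 s, in which the tool goes at most 50 mm and 8.59 degrees, less where a joint would pass 70% of its speed; a pose out of reach is approached as far as the arm can. A call with a gripper value outside its range is refused whole. "gripper" is the closure, from -1 (fully open) to 1 (shut), set as the call begins (left out, the last holds). The fingers move at their own pace and stop on an object; the grip force is fixed at half the most. Time passes only in rows, so rows that repeat a pose let the fingers close, or fill a call up. It gives the time, the measured TCP pose, the force, the opening and the grip force at its end, in the units of the state.
- ctrl.get_obs(): the state, without advancing time (a new reading comes with each control period).
- ctrl.get_image(name): name is "side" or "top" or "wrist"; returns the picture (400x640x3 uint8, red, green, blue); there is no depth.
- ctrl.get_calibration(name): a dict with "fov_y" (degrees; the focal length in pixels is half the picture's height over the tangent of half this angle, whatever the lens; pixels are square), "cx", "cy" (the principal point, pixels), "dist" ([k1, k2, p1, p2, k3] as OpenCV has them; the pictures are not rectified), "rvec" (rotation vector, rad) and "tvec" (3), from world to camera coordinates, as OpenCV has them. Camera axes: x right, y down, z forward; pixel columns grow to the right and rows downward; lengths in mm; the calibration is good to about 2 mm. A picture is of the moment at which its call begins: read the wrist's pose just before it. get_calibration takes no time and is no camera call; for the wrist camera it gives the pose at the moment of the call.
- ctrl.close_job(): hands the job in; it is judged then, once.
Trained networks look in the newest picture that a camera, given by its name, has taken for a name from the list of things; names that differ only in an ending like _2 or _b are one class to them, and where a whole thing is asked for, a point or a joint stands for the part that bears it (a point fixed in the world has none). Each returns a list of dicts, best first, with "score" (0 to 1); they miss things now and then, are a little off and sometimes report something else, mostly with a low value. They report only what shows in the picture. A call takes as long as a camera call.
- ctrl.outline_of(name, camera): "pixels" (400x640 bool, what is visible of it) and "box" ([left, top, right, bottom] in pixels, round what is visible of it).
- ctrl.pinpoint(name, camera): "uv" ([column, row] in pixels: a listed point, or the origin of a listed thing).
The state is a dict: "t": time; "qpos": joint angles; "qvel": joint speeds; "joint_torque": joint torques, N m; "ee_pos": TCP position; "orientation": TCP orientation; "ft_force": force on the tool from outside, world axes, zero at the start; "moment": the same for the moment, N m; "width": finger opening in mm; "grasp_force": force on a finger pad.
Only numpy, scipy, OpenCV 4.12 (cv2) and the standard library are available. Lean on these libraries where they do the work, as an engineer would, in place of code of your own. Each camera call takes 0.05 s, during which the arm holds its last target. There are 200 camera calls.

## Working session

There is one attempt and no reset: what is moved stays moved. The work goes in short steps, Python scripts to look and compute and a tool call to move; the robot and the scene stay as the last step left them, time stands still between calls to the robot, and variables do not carry over. Pictures are saved under pics/ and viewed, at most 14 in all, crops included, and the job is handed in when it is done.

Besides the shell and the picture viewer there is one more tool, called by a JSON object that holds its "op" and its "data". apply_moves: Moves the arm, as the interface text tells. Its arguments: {"type":"object","properties":{"targets":{"type":"array"},"gripper":{"type":"number"}},"required":["targets"]}

```bash
mkdir -p pics
cat > h.py <<'E'
import numpy as np, cv2
from workcell import ctrl
def K(c):
    f=200/np.tan(np.radians(c["fov_y"])/2); return np.array([[f,0,c["cx"]],[0,f,c["cy"]],[0,0,1.]])
def ray(c,uv,z):
    p=cv2.undistortPoints(np.array([[uv]],float),K(c),np.array(c["dist"],float))[0,0]
    R=cv2.Rodrigues(np.array(c["rvec"],float))[0]; o=-R.T@np.array(c["tvec"],float).ravel(); d=R.T@np.array([p[0],p[1],1])
    return o+d*(z-o[2])/d[2]
def proj(c,P):
    return cv2.projectPoints(np.array(P,float).reshape(-1,1,3),np.array(c["rvec"],float),np.array(c["tvec"],float),K(c),np.array(c["dist"],float))[0].reshape(-1,2)
def save(cam,n):
    im=ctrl.get_image(cam); cv2.imwrite(f"pics/{n}.png",im[:,:,::-1]); return im
E
python3 - <<'E'
from h import *
print(ctrl.get_obs(), ctrl.grip_point_offset)
a=save("top","top0"); b=save("side","side0"); 
for cam in ("top","side"):
    c=ctrl.get_calibration(cam); print(cam,c)
    for n in "can flat_tin oblong_tin carton open_can open_flat_tin well_can well_flat well_oblong well_carton".split():
        r=ctrl.pinpoint(n,cam)
        print(n,[(round(float(x["score"]),2),np.round(x["uv"],0),np.round(ray(c,x["uv"],3*('well' in n)),0)[:2]) for x in r[:3]])
print(ctrl.get_obs()['t'])
E
```

```text
{'t': 0.0, 'qpos': array([-1.14501346e+00,  4.23849359e-01,  1.63069165e+00, -2.03983476e-05,
        1.08861429e+00, -1.89778729e-02]), 'qvel': array([ 0.00104464, -0.00135718, -0.00090796,  0.00056604, -0.00158019,
       -0.0014732 ]), 'joint_torque': array([ 1.36408031e-03, -5.44611669e+01, -2.73668075e+01,  6.45460468e-02,
        2.26622843e-02, -1.29731616e-04]), 'ee_pos': array([ 268.69806141, -563.66594585,  221.89574098]), 'orientation': array([-3.06273912e+00, -6.92562299e-01,  5.23371520e-04]), 'ft_force': array([ 0.37689662,  0.23660388, -0.05059343]), 'moment': array([-4.46861701e-05,  1.75392117e-02,  3.67057212e-03]), 'grasp_force': 0.0, 'width': 88.08394561733932} 18.700000000000003
top {'fov_y': 57.63362062342465, 'cx': 317.65963450121274, 'cy': 197.69966109511668, 'dist': array([0.00589693, 0.        , 0.        , 0.        , 0.        ]), 'rvec': array([ 2.14546394, -2.18063163,  0.15672385]), 'tvec': array([-50.89976369, 546.62161785, 913.48720129])}
can [(0.74, array([346., 243.]), array([ 427., -133.])), (0.62, array([345., 194.]), array([ 558., -135.]))]
flat_
[... 801 characters left out ...]
099,  1.10188725]), 'tvec': array([447.17580719, 244.96366371, 825.50266531])}
can [(0.78, array([321., 198.]), array([ 564., -127.])), (0.6, array([259., 257.]), array([594.,  94.]))]
flat_tin [(0.59, array([416., 160.]), array([ 416., -377.]))]
oblong_tin [(0.59, array([284., 182.]), array([ 674., -137.]))]
carton [(0.94, array([391., 186.]), array([ 434., -251.]))]
open_can [(0.75, array([336., 163.]), array([ 592., -263.]))]
open_flat_tin []
well_can [(0.93, array([299., 279.]), array([489., 105.]))]
well_flat [(0.65, array([226., 303.]), array([583., 221.]))]
well_oblong [(0.86, array([271., 323.]), array([483., 217.]))]
well_carton [(0.95, array([263., 259.]), array([581.,  96.]))]
1.1
```

View pics/top0.png

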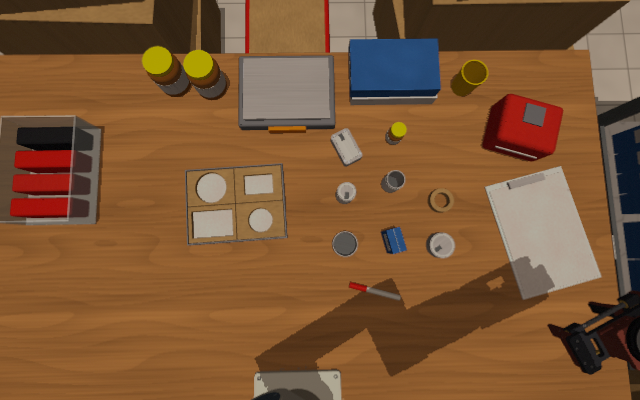

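View pics/side0.png

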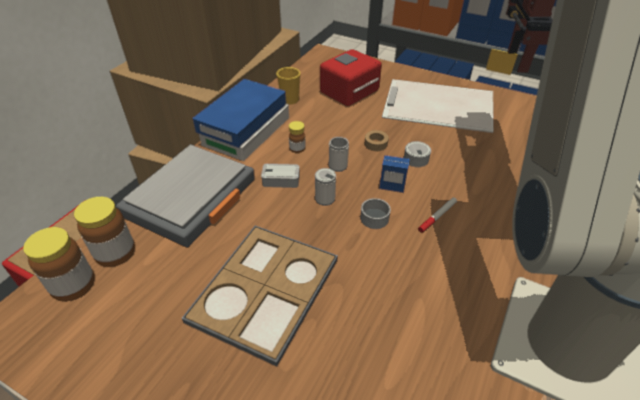

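The top view shows the sealed can at (346,193), flat tin (441,245), oblong tin (346,146) and carton (395,240). The open flat tin is at (345,243) and the open can at (395,181). The wells are flat (211,188), carton (259,185), oblong (213,224) and can (261,220). Next I'll fit the silhouettes in both views.

```bash
cat > fit.py <<'E'
from h import *
from scipy.optimize import minimize
def shape(n):
    t=np.linspace(0,2*np.pi,40,endpoint=False); cir=lambda d:np.c_[np.cos(t),np.sin(t)]*d/2
    rec=lambda a,b:np.array([[a,b],[-a,b],[-a,-b],[a,-b]])/2.
    if n in("can","open_can"): return cir(48),76
    if "flat_tin" in n: return cir(66),34
    if n=="carton": return rec(36,60),78
    if n=="oblong_tin":
        r=12; return np.vstack([q+cir(2*r) for q in rec(54-2*r,90-2*r)]),30
    return rec(94,124),15
def sil(c,n,p):
    s,h=shape(n); a=p[2]; R=np.array([[np.cos(a),-np.sin(a)],[np.sin(a),np.cos(a)]])
    q=s@R.T+p[:2]; z0=3 if 'well' in n else 0
    P=np.vstack([np.c_[q,np.full(len(q),z)] for z in (z0,z0+h)])
    hull=cv2.convexHull(proj(c,P).astype(np.float32))
    m=np.zeros((400,640),np.uint8); cv2.fillPoly(m,[np.round(hull*64).astype(np.int32)],255,cv2.LINE_AA,6)
    return m/255.
def fit(n,p0,views,yaws):
    def cost(p): 
        s=0
        for c,m in views:
            q=sil(c,n,p); s+=1-np.minimum(q,m).sum()/np.maximum(q,m).sum()
        return s/len(views)
    return min((minimize(cost,[p0[0],p0[1],y],method="Nelder-Mead",options=dict(initial_simplex=[[p0[0],p0[1],y],[p0[0]+12,p0[1],y],[p0[0],p0[1]+12,y],[p0[0],p0[1],y+.3]],xatol=.02,fatol=1e-5)) for y in yaws),key=lambda r:r.fun)
E
python3 - <<'E'
from fit import *
G=dict(can=(561,-131),flat_tin=(414,-376),oblong_tin=(678,-134),carton=(432,-252),open_can=(591,-258),open_flat_tin=(413,-127),well_can=(485,103),well_flat=(581,222),well_oblong=(484,220),well_carton=(582,94))
ctrl.get_image("top");ctrl.get_image("side")
for n,g in G.items():
    vs={}
    for cam in("top","side"):
        c=ctrl.get_calibration(cam); best=None
        u=proj(c,[[*g,15]])[0]
        for r in ctrl.outline_of(n,cam):
            m=r["pixels"]; ys,xs=np.nonzero(m)
            if np.hypot(xs.mean()-u[0],ys.mean()-u[1])<25: vs[cam]=(c,m.astype(float)); print(n,cam,round(float(r["score"]),2),m.sum());break
    yaws=[0.] if 'well' in n else ([0.] if n in("can","open_can","flat_tin","open_flat_tin") else [-.6,0,.6,1.2])
    for k in [list(vs)]+([[x] for x in vs] if len(vs)>1 else []):
        if k:
            r=fit(n,g,[vs[x] for x in k],yaws); print("   ",k,np.round(r.x[:2],1),round(np.degrees(r.x[2]),1),round(r.fun,3))
print(ctrl.get_obs()['t'])
a=cv2.imread("pics/top0.png")[110:280,170:480]; cv2.imwrite("pics/topc.png",cv2.resize(a,None,fx=2.58,fy=2.58,interpolation=cv2.INTER_CUBIC))
E
```

```text
can top 0.65 327
can side 0.8 722
    ['top', 'side'] [ 555.  -131.3] 7.6 0.133
    ['top'] [ 556.5 -129.6] 19.0 0.164
    ['side'] [ 553.9 -128.4] 15.2 0.077
flat_tin top 0.61 606
flat_tin side 0.85 523
    ['top', 'side'] [ 419.1 -378.2] 14.0 0.142
    ['top'] [ 419.4 -379.3] 2.9 0.085
    ['side'] [ 418.7 -377.6] 5.9 0.186
oblong_tin side 0.77 843
    ['side'] [ 683.2 -138.4] -60.5 0.082
carton top 0.93 467
carton side 0.69 865
    ['top', 'side'] [ 431.4 -249.8] 104.6 0.138
    ['top'] [ 433.4 -250.1] 101.3 0.16
    ['side'] [ 430.8 -248.4] 104.9 0.109
open_can top 0.75 377
open_can side 0.76 642
    ['top', 'side'] [ 583.2 -255.4] 0.1 0.128
    ['top'] [ 584.3 -255.7] 15.4 0.159
    ['side'] [ 582.1 -254.3] 13.8 0.081
open_flat_tin top 0.7 520
open_flat_tin side 0.59 815
    ['top', 'side'] [ 425.9 -127.7] -4.5 0.083
    ['top'] [ 425.9 -127.5] 4.2 0.1
    ['side'] [ 425.3 -127.8] -1.5 0.057
well_can top 0.72 1712
well_can side 0.85 2331
    ['top', 'side'] [493.4  92.9] 3.2 0.102
    ['top'] [492.9  93.4] 1.6 0.055
    ['side'] [492.9  85.5] 2.3 0.124
well_flat top 0.66 1729
well_flat side 0.95 2808
    ['top', 'side'] [581.7 224.3] 4.0 0.097
    ['top'] [581. 225.] 3.9 0.056
    ['side'] [585.5 219.6] 3.2 0.112
well_oblong side 0.78 3150
    ['side'] [487.4 216.6] 4.0 0.092
well_carton top 0.56 1598
well_carton side 0.61 2127
    ['top', 'side'] [588.8  97.5] 5.1 0.125
    ['top'] [588.6  99.5] 2.9 0.097
    ['side'] [589.5  94.5] 3.3 0.142
2.2
```

View pics/topc.png

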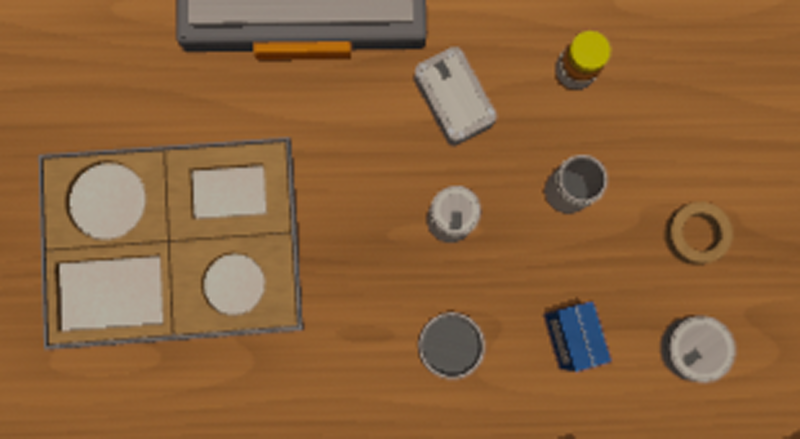

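The tray shows clearly, with corners at crop positions (40,156), (291,139), (301,327) and (48,347). Sealed lids with tabs can be told apart from the hollow open ones. Next I'll measure the tray precisely and check the wrist camera geometry.

Run:
```python
from fit import *
c=ctrl.get_calibration("top")
px=[np.array(p)/2.58+[170,110] for p in [(40,156),(291,139),(301,327),(48,347)]]
Q=np.array([ray(c,p,18)[:2] for p in px]); print(Q.round(1), Q.mean(0).round(1))
e=[np.linalg.norm(Q[i]-Q[(i+1)%4]) for i in range(4)]; print(np.round(e,0))
for i in range(4):
    d=Q[(i+1)%4]-Q[i]; print(np.degrees(np.arctan2(d[1],d[0])).round(1),end=' ')
im=cv2.imread("pics/top0.png"); hsv=cv2.cvtColor(im,cv2.COLOR_BGR2HSV)
m=((hsv[...,1]<60)&(hsv[...,2]>140)).astype(np.uint8); k,l,s,ce=cv2.connectedComponentsWithStats(m)
print()
for i in range(1,k):
    if s[i,4]>200 and 170<ce[i][0]<300 and 150<ce[i][1]<260: print(ce[i].round(1),s[i,4],ray(c,ce[i],6).round(1), ray(c,ce[i],18).round(1))
w=ctrl.get_calibration("wrist"); R=cv2.Rodrigues(np.array(w["rvec"]))[0]; print(w["fov_y"],(-R.T@w["tvec"]).round(1),R.round(2), ctrl.get_obs()["ee_pos"])
```

```text
[[626.5 291.1]
 [641.   32. ]
 [446.1  22.8]
 [430.5 277.4]] [536.  155.8]
[259. 195. 255. 197.]
-86.8 -177.3 93.5 4.0 
[211.1 187.5] 648 [581.6 225.5   6. ] [579.6 222.2  18. ]
[258.3 184.1] 490 [588.8  99.2   6. ] [586.8  97.4  18. ]
[260.2 219.7] 408 [492.6  93.7   6. ] [491.8  92.   18. ]
[212.5 223.1] 988 [485.7 220.    6. ] [484.9 216.7  18. ]
59.363806283402724 [ 333.8 -532.6  383.9] [[ 0.43 -0.9   0.  ]
 [-0.87 -0.41  0.26]
 [-0.24 -0.11 -0.97]] [ 268.948596   -564.17402468  222.6740732 ]
```

{"op": "apply_moves", "data": {"targets": [{"tx": 0.03,"ty": 0.0375,"tz": 0.01,"spin": 0},{"tx": 0.06,"ty": 0.075,"tz": 0.02,"spin": 0},{"tx": 0.09,"ty": 0.1125,"tz": 0.03,"spin": 0},{"tx": 0.12,"ty": 0.15,"tz": 0.04,"spin": 0},{"tx": 0.15,"ty": 0.1875,"tz": 0.05,"spin": 0},{"tx": 0.18,"ty": 0.225,"tz": 0.06,"spin": 0},{"tx": 0.21,"ty": 0.2625,"tz": 0.07,"spin": 0},{"tx": 0.24,"ty": 0.3,"tz": 0.08,"spin": 0}], "gripper": -1}}

```text
t: 3.0
ee_pos: [509.9, -262.5, 303.4]
orientation: [3.064, 0.693, 0.001]
ft_force: [-0.3, -1.0, 0.0]
width: 88.1
grasp_force: 0.0
```

{"op": "apply_moves", "data": {"targets": [{"tx": 0,"ty": 0,"tz": 0,"spin": 0},{"tx": 0,"ty": 0,"tz": 0,"spin": 0},{"tx": 0,"ty": 0,"tz": 0,"spin": 0},{"tx": 0,"ty": 0,"tz": 0,"spin": 0},{"tx": 0,"ty": 0,"tz": 0,"spin": 0},{"tx": 0,"ty": 0,"tz": 0,"spin": 0},{"tx": 0,"ty": 0,"tz": 0,"spin": 0},{"tx": 0,"ty": 0,"tz": 0,"spin": 0}]}}

```text
t: 3.8
ee_pos: [508.8, -264.4, 302.6]
orientation: [-3.064, -0.692, 0.0]
ft_force: [0.1, -0.5, 0.1]
width: 88.3
grasp_force: 0.0
```

```bash
cat > w.py <<'E'
from fit import *
import sys
def wfit(names,G,pic):
    o=ctrl.get_obs(); c=ctrl.get_calibration("wrist"); im=save("wrist",pic)
    for n in names:
        g=G[n]; u=proj(c,[[*g[:2],20]])[0]; got=None
        for r in ctrl.outline_of(n,"wrist"):
            ys,xs=np.nonzero(r["pixels"])
            if len(xs) and np.hypot(xs.mean()-u[0],ys.mean()-u[1])<50: got=r;break
        if got is None: print(n,"none at",u.round());continue
        y0=g[2] if len(g)>2 else 0.
        r=fit(n,g,[(c,got["pixels"].astype(float))],[y0])
        print(n,round(float(got["score"]),2),"box",np.round(got["box"]),np.round(r.x[:2],1),round(np.degrees(r.x[2]),1),"miss",round(r.fun,3))
    print("tcp",o["ee_pos"].round(1),"rv",np.round(o["orientation"],3),"t",o["t"])
E
python3 - <<'E'
from w import *
G=dict(can=(555,-130),flat_tin=(419,-378),oblong_tin=(681,-135,-.97),carton=(432,-250,-1.3),open_can=(583,-255),open_flat_tin=(426,-128))
wfit(list(G),G,"w1")
E
```

```text
can none at [241.  84.]
flat_tin 0.9 box [348. 232. 400. 285.] [ 418.  -376.2] 4.9 miss 0.041
oblong_tin 0.93 box [266.   4. 315.  25.] [ 686.4 -138.4] -66.9 miss 0.041
carton 0.81 box [268. 187. 307. 255.] [ 433.9 -248.9] -76.3 miss 0.057
open_can 0.71 box [326.  84. 375. 131.] [ 585.3 -255. ] 22.5 miss 0.048
open_flat_tin 0.71 box [172. 152. 230. 204.] [ 426.6 -125.5] 7.4 miss 0.101
tcp [ 508.8 -264.4  302.6] rv [-3.064 -0.692  0.   ] t 3.8
```

View pics/w1.png

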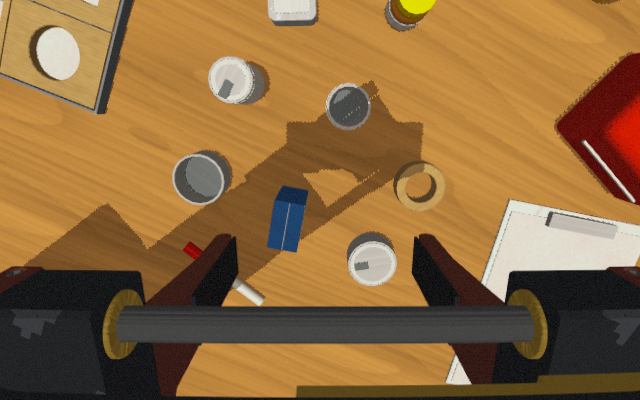

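The sealed can with its tab is at (237,81), the open can at (348,106), the flat tin at (372,260) and the carton at (287,219). I'll move above the can.

{"op": "apply_moves", "data": {"targets": [{"tx": 0.009,"ty": 0.027,"tz": -0.03,"spin": 0},{"tx": 0.018,"ty": 0.054,"tz": -0.06,"spin": 0},{"tx": 0.027,"ty": 0.081,"tz": -0.09,"spin": 0},{"tx": 0.036,"ty": 0.108,"tz": -0.12,"spin": 0},{"tx": 0.046,"ty": 0.134,"tz": -0.15,"spin": 0},{"tx": 0.046,"ty": 0.134,"tz": -0.15,"spin": 0},{"tx": 0.046,"ty": 0.134,"tz": -0.15,"spin": 0},{"tx": 0.046,"ty": 0.134,"tz": -0.15,"spin": 0}]}}

```text
t: 4.95
ee_pos: [555.7, -131.1, 154.0]
orientation: [3.063, 0.692, 0.003]
ft_force: [-0.1, 0.4, -0.8]
width: 87.7
grasp_force: 0.0
```

Run:
```python
from w import *
G=dict(can=(555,-130),oblong_tin=(684,-137,-.97),well_can=(492,92,.05))
wfit(list(G),G,"w2")
```

```text
can 0.61 box [291. 162. 353. 242.] [ 557.6 -129.3] 0.8 miss 0.047
oblong_tin 0.67 box [365.   1. 445. 111.] [ 685.  -137.7] -63.4 miss 0.024
well_can 0.94 box [  0.  66. 142. 221.] [490.9  99.3] 4.2 miss 0.03
tcp [ 555.7 -131.1  154. ] rv [3.063e+00 6.920e-01 3.000e-03] t 4.95
```

View pics/w2.png

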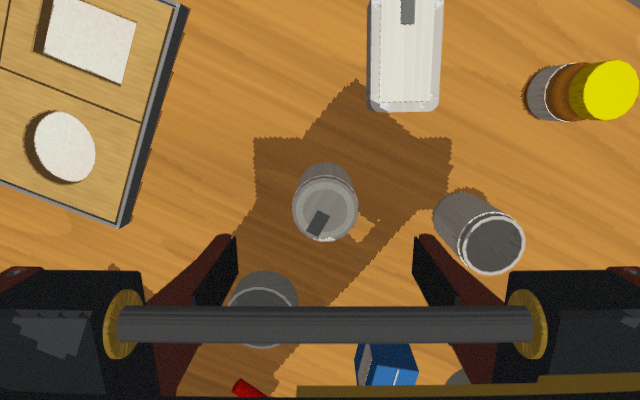

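{"op": "apply_moves", "data": {"targets": [{"tx": 0.001,"ty": 0.0,"tz": -0.04,"spin": 0},{"tx": 0.002,"ty": 0.0,"tz": -0.08,"spin": 0},{"tx": 0.002,"ty": 0.0,"tz": -0.105,"spin": 0},{"tx": 0.002,"ty": 0.0,"tz": -0.115,"spin": 0},{"tx": 0.002,"ty": 0.0,"tz": -0.12,"spin": 0},{"tx": 0.002,"ty": 0.0,"tz": -0.12,"spin": 0},{"tx": 0.002,"ty": 0.0,"tz": -0.12,"spin": 0},{"tx": 0.002,"ty": 0.0,"tz": -0.12,"spin": 0}]}}

```text
t: 5.95
ee_pos: [557.9, -130.4, 34.0]
orientation: [3.063, 0.693, 0.003]
ft_force: [-0.0, 0.2, -0.6]
width: 88.2
grasp_force: 0.0
```

{"op": "apply_moves", "data": {"targets": [{"tx": 0,"ty": 0,"tz": 0,"spin": 0},{"tx": 0,"ty": 0,"tz": 0,"spin": 0},{"tx": 0,"ty": 0,"tz": 0,"spin": 0},{"tx": 0,"ty": 0,"tz": 0,"spin": 0},{"tx": 0,"ty": 0,"tz": 0,"spin": 0},{"tx": 0,"ty": 0,"tz": 0,"spin": 0},{"tx": 0,"ty": 0,"tz": 0,"spin": 0},{"tx": 0,"ty": 0,"tz": 0,"spin": 0}], "gripper": 1}}

```text
t: 6.75
ee_pos: [557.0, -130.2, 32.7]
orientation: [3.064, 0.693, 0.0]
ft_force: [-0.5, -0.7, 0.2]
width: 47.8
grasp_force: 30.0
```

{"op": "apply_moves", "data": {"targets": [{"tx": 0,"ty": 0,"tz": 0,"spin": 0},{"tx": 0,"ty": 0,"tz": 0,"spin": 0},{"tx": 0,"ty": 0,"tz": 0.005,"spin": 0},{"tx": 0,"ty": 0,"tz": 0.02,"spin": 0},{"tx": 0,"ty": 0,"tz": 0.045,"spin": 0},{"tx": 0,"ty": 0,"tz": 0.075,"spin": 0},{"tx": 0,"ty": 0,"tz": 0.1,"spin": 0},{"tx": 0,"ty": 0,"tz": 0.11,"spin": 0}]}}

```text
t: 7.55
ee_pos: [558.3, -130.5, 146.1]
orientation: [3.062, 0.692, 0.006]
ft_force: [0.3, -1.0, -1.6]
width: 47.7
grasp_force: 30.0
```

{"op": "apply_moves", "data": {"targets": [{"tx": -0.006,"ty": 0.02,"tz": 0,"spin": 0},{"tx": -0.016,"ty": 0.06,"tz": 0,"spin": 0},{"tx": -0.028,"ty": 0.1,"tz": 0,"spin": 0},{"tx": -0.04,"ty": 0.14,"tz": 0,"spin": 0},{"tx": -0.052,"ty": 0.18,"tz": 0,"spin": 0},{"tx": -0.06,"ty": 0.207,"tz": 0,"spin": 0},{"tx": -0.064,"ty": 0.22,"tz": 0,"spin": 0},{"tx": -0.065,"ty": 0.223,"tz": 0,"spin": 0}]}}

```text
t: 8.35
ee_pos: [491.4, 93.8, 142.7]
orientation: [3.063, 0.696, -0.0]
ft_force: [-0.6, -0.3, -1.0]
width: 47.7
grasp_force: 30.0
```

Run:
```python
from w import *
G=dict(can=(492,93),well_can=(492,92,.05),well_carton=(588,97,.05),well_flat=(581,223,.05),well_oblong=(485,217.,.05))
wfit([k for k in G if k!="can"],G,"w3")
c=ctrl.get_calibration("wrist");im=cv2.imread("pics/w3.png")
for n in list(G)[1:]:
    u=proj(c,[[*G[n][:2],6]])[0]; cv2.drawMarker(im,tuple(int(x) for x in u),(255,0,0),0,10)
cv2.imwrite("pics/w3m.png",im)
```

```text
well_can 0.68 box [242. 115. 417. 238.] [492.8  94.1] 3.0 miss 0.275
well_carton 0.63 box [277.   2. 474. 170.] [588.4  99.4] 3.9 miss 0.02
well_flat 0.97 box [124.   2. 318. 109.] [582.3 225.5] 3.1 miss 0.014
well_oblong 0.8 box [ 96.  52. 274. 214.] [485.9 219.5] 2.6 miss 0.02
tcp [491.4  93.8 142.7] rv [ 3.063  0.696 -0.   ] t 8.35
```

View pics/w3m.png

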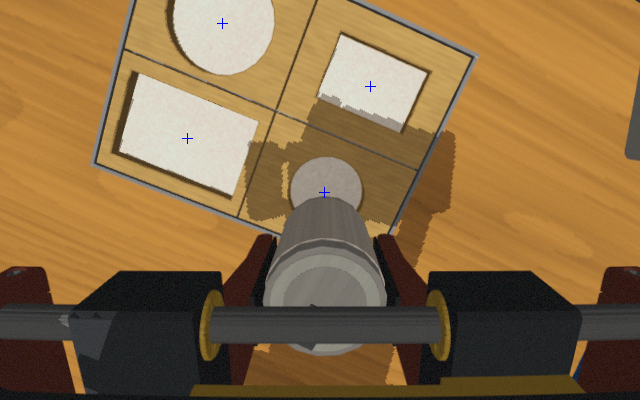

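The can hangs over its well, whose floor centre is at about (324,190). The other well centres agree with the marks to about 2 mm. I'll lower it.

{"op": "apply_moves", "data": {"targets": [{"tx": 0.001,"ty": 0.001,"tz": -0.025,"spin": 0},{"tx": 0.001,"ty": 0.001,"tz": -0.055,"spin": 0},{"tx": 0.001,"ty": 0.001,"tz": -0.08,"spin": 0},{"tx": 0.001,"ty": 0.001,"tz": -0.092,"spin": 0},{"tx": 0.001,"ty": 0.001,"tz": -0.098,"spin": 0},{"tx": 0.001,"ty": 0.001,"tz": -0.101,"spin": 0},{"tx": 0.001,"ty": 0.001,"tz": -0.103,"spin": 0},{"tx": 0.001,"ty": 0.001,"tz": -0.103,"spin": 0}]}}

```text
t: 9.4
ee_pos: [493.5, 93.9, 40.3]
orientation: [3.064, 0.693, 0.002]
ft_force: [0.1, 0.2, -1.2]
width: 47.8
grasp_force: 30.0
```

{"op": "apply_moves", "data": {"targets": [{"tx": 0,"ty": 0,"tz": 0,"spin": 0},{"tx": 0,"ty": 0,"tz": 0,"spin": 0},{"tx": 0,"ty": 0,"tz": -0.0005,"spin": 0},{"tx": 0,"ty": 0,"tz": -0.0005,"spin": 0},{"tx": 0,"ty": 0,"tz": -0.001,"spin": 0},{"tx": 0,"ty": 0,"tz": -0.001,"spin": 0},{"tx": 0,"ty": 0,"tz": -0.001,"spin": 0},{"tx": 0,"ty": 0,"tz": -0.001,"spin": 0}]}}

```text
t: 10.2
ee_pos: [493.0, 93.9, 38.7]
orientation: [-3.064, -0.693, -0.0]
ft_force: [0.1, -0.0, -2.2]
width: 47.9
grasp_force: 30.0
```

{"op": "apply_moves", "data": {"targets": [{"tx": 0,"ty": 0,"tz": -0.0005,"spin": 0},{"tx": 0,"ty": 0,"tz": -0.0005,"spin": 0},{"tx": 0,"ty": 0,"tz": -0.0005,"spin": 0},{"tx": 0,"ty": 0,"tz": -0.0005,"spin": 0},{"tx": 0,"ty": 0,"tz": -0.0005,"spin": 0},{"tx": 0,"ty": 0,"tz": -0.0005,"spin": 0},{"tx": 0,"ty": 0,"tz": -0.0005,"spin": 0},{"tx": 0,"ty": 0,"tz": -0.0005,"spin": 0}]}}

```text
t: 11.0
ee_pos: [493.0, 93.8, 38.6]
orientation: [-3.064, -0.693, -0.0]
ft_force: [-1.5, -0.8, 5.6]
width: 47.9
grasp_force: 30.0
```

{"op": "apply_moves", "data": {"targets": [{"tx": 0,"ty": 0,"tz": 0,"spin": 0},{"tx": 0,"ty": 0,"tz": 0,"spin": 0},{"tx": 0,"ty": 0,"tz": 0,"spin": 0},{"tx": 0,"ty": 0,"tz": 0.005,"spin": 0},{"tx": 0,"ty": 0,"tz": 0.02,"spin": 0},{"tx": 0,"ty": 0,"tz": 0.05,"spin": 0},{"tx": 0,"ty": 0,"tz": 0.085,"spin": 0},{"tx": 0,"ty": 0,"tz": 0.11,"spin": 0}], "gripper": -0.6}}

```text
t: 11.8
ee_pos: [493.4, 93.9, 150.3]
orientation: [3.064, 0.693, 0.002]
ft_force: [0.7, -0.2, -0.4]
width: 70.1
grasp_force: 0.0
```

{"op": "apply_moves", "data": {"targets": [{"tx": -0.004,"ty": -0.025,"tz": 0,"spin": 0},{"tx": -0.012,"ty": -0.07,"tz": 0,"spin": 0},{"tx": -0.02,"ty": -0.118,"tz": 0,"spin": 0},{"tx": -0.027,"ty": -0.166,"tz": 0,"spin": 0},{"tx": -0.035,"ty": -0.214,"tz": 0,"spin": 0},{"tx": -0.043,"ty": -0.262,"tz": 0,"spin": 0},{"tx": -0.05,"ty": -0.31,"tz": 0,"spin": 0},{"tx": -0.058,"ty": -0.358,"tz": 0,"spin": 0}], "gripper": -1}}

```text
t: 12.6
ee_pos: [434.4, -266.2, 148.6]
orientation: [3.064, 0.693, 0.001]
ft_force: [0.8, -0.3, 0.8]
width: 87.8
grasp_force: 0.0
```

{"op": "apply_moves", "data": {"targets": [{"tx": -0.006,"ty": -0.04,"tz": 0,"spin": 0},{"tx": -0.012,"ty": -0.08,"tz": 0,"spin": 0},{"tx": -0.016,"ty": -0.105,"tz": 0,"spin": 0},{"tx": -0.017,"ty": -0.112,"tz": 0,"spin": 0},{"tx": -0.017,"ty": -0.112,"tz": 0,"spin": 0},{"tx": -0.017,"ty": -0.112,"tz": 0,"spin": 0},{"tx": -0.017,"ty": -0.112,"tz": 0,"spin": 0},{"tx": -0.017,"ty": -0.112,"tz": 0,"spin": 0}]}}

```text
t: 13.4
ee_pos: [418.2, -375.0, 148.3]
orientation: [-3.063, -0.695, 0.0]
ft_force: [0.5, -0.0, -0.2]
width: 87.9
grasp_force: 0.0
```

Run:
```python
from w import *
G=dict(flat_tin=(418,-376.5),carton=(433,-249,-1.33))
wfit(list(G),G,"w4")
o=ctrl.get_image("top"); s=save("side","s4"); c=ctrl.get_calibration("side")
a=cv2.imread("pics/s4.png")[200:380,160:360]; b=cv2.imread("pics/w4.png")
cv2.imwrite("pics/mix4.png",np.hstack([cv2.resize(a,(444,400)),cv2.resize(b,(350,219))[:, :] if 0 else cv2.copyMakeBorder(cv2.resize(b,(350,219)),0,181,0,0,0)]))
```

```text
flat_tin 0.95 box [292. 155. 373. 240.] [ 418.6 -377. ] 5.4 miss 0.058
carton none at [192. 113.]
tcp [ 418.2 -375.   148.3] rv [-3.063 -0.695  0.   ] t 13.4
```

View pics/mix4.png

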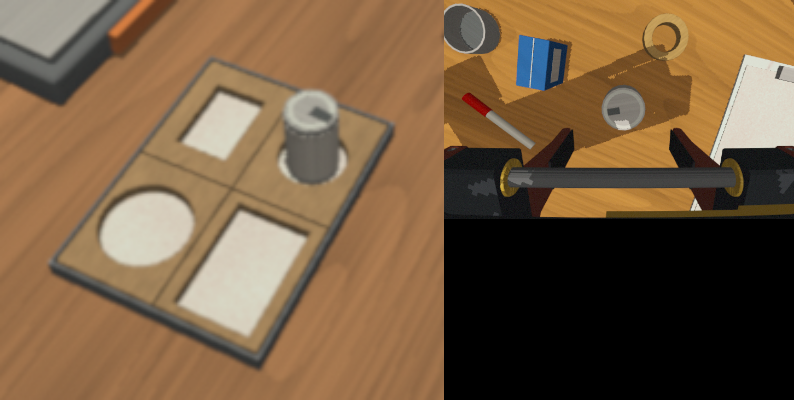

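The can stands upright inside its well. The flat tin is at about (333,197) in the wrist frame, between the fingers. I'll descend on it.

{"op": "apply_moves", "data": {"targets": [{"tx": 0,"ty": -0.001,"tz": -0.03,"spin": 0},{"tx": 0,"ty": -0.001,"tz": -0.07,"spin": 0},{"tx": 0,"ty": -0.001,"tz": -0.1,"spin": 0},{"tx": 0,"ty": -0.001,"tz": -0.12,"spin": 0},{"tx": 0,"ty": -0.001,"tz": -0.13,"spin": 0},{"tx": 0,"ty": -0.001,"tz": -0.133,"spin": 0},{"tx": 0,"ty": -0.001,"tz": -0.133,"spin": 0},{"tx": 0,"ty": -0.001,"tz": -0.133,"spin": 0}]}}

```text
t: 14.45
ee_pos: [418.6, -377.8, 16.2]
orientation: [3.063, 0.693, 0.002]
ft_force: [0.7, -0.1, 0.7]
width: 87.9
grasp_force: 0.0
```

{"op": "apply_moves", "data": {"targets": [{"tx": 0,"ty": 0,"tz": 0,"spin": 0},{"tx": 0,"ty": 0,"tz": 0,"spin": 0},{"tx": 0,"ty": 0,"tz": 0,"spin": 0},{"tx": 0,"ty": 0,"tz": 0,"spin": 0},{"tx": 0,"ty": 0,"tz": 0,"spin": 0},{"tx": 0,"ty": 0,"tz": 0,"spin": 0},{"tx": 0,"ty": 0,"tz": 0,"spin": 0},{"tx": 0,"ty": 0,"tz": 0,"spin": 0}], "gripper": 1}}

```text
t: 15.25
ee_pos: [418.2, -377.4, 15.7]
orientation: [3.064, 0.693, 0.001]
ft_force: [-0.5, 0.8, 6.9]
width: 65.5
grasp_force: 30.0
```

{"op": "apply_moves", "data": {"targets": [{"tx": 0,"ty": 0,"tz": 0,"spin": 0},{"tx": 0,"ty": 0,"tz": 0.004,"spin": 0},{"tx": 0,"ty": 0,"tz": 0.015,"spin": 0},{"tx": 0,"ty": 0,"tz": 0.035,"spin": 0},{"tx": 0,"ty": 0,"tz": 0.06,"spin": 0},{"tx": 0,"ty": 0,"tz": 0.09,"spin": 0},{"tx": 0,"ty": 0,"tz": 0.115,"spin": 0},{"tx": 0,"ty": 0,"tz": 0.125,"spin": 0}]}}

```text
t: 16.05
ee_pos: [418.8, -378.0, 143.0]
orientation: [3.061, 0.692, 0.003]
ft_force: [-0.2, 0.2, -1.2]
width: 65.6
grasp_force: 30.0
```

{"op": "apply_moves", "data": {"targets": [{"tx": 0.006,"ty": 0.02,"tz": 0,"spin": 0},{"tx": 0.016,"ty": 0.06,"tz": 0,"spin": 0},{"tx": 0.028,"ty": 0.104,"tz": 0,"spin": 0},{"tx": 0.04,"ty": 0.148,"tz": 0,"spin": 0},{"tx": 0.052,"ty": 0.192,"tz": 0,"spin": 0},{"tx": 0.064,"ty": 0.236,"tz": 0,"spin": 0},{"tx": 0.076,"ty": 0.28,"tz": 0,"spin": 0},{"tx": 0.088,"ty": 0.324,"tz": 0,"spin": 0}]}}

```text
t: 16.85
ee_pos: [505.6, -51.3, 139.9]
orientation: [-3.064, -0.693, 0.001]
ft_force: [1.0, 0.1, -0.9]
width: 65.4
grasp_force: 30.0
```

{"op": "apply_moves", "data": {"targets": [{"tx": 0.012,"ty": 0.044,"tz": 0,"spin": 0},{"tx": 0.024,"ty": 0.088,"tz": 0,"spin": 0},{"tx": 0.036,"ty": 0.132,"tz": 0,"spin": 0},{"tx": 0.048,"ty": 0.176,"tz": 0,"spin": 0},{"tx": 0.06,"ty": 0.22,"tz": 0,"spin": 0},{"tx": 0.069,"ty": 0.254,"tz": 0,"spin": 0},{"tx": 0.074,"ty": 0.272,"tz": 0,"spin": 0},{"tx": 0.076,"ty": 0.278,"tz": 0,"spin": 0}]}}

```text
t: 17.65
ee_pos: [581.7, 226.2, 139.6]
orientation: [3.063, 0.696, -0.001]
ft_force: [-0.5, -0.0, -1.0]
width: 65.3
grasp_force: 30.0
```

Run:
```python
from w import *
G=dict(well_flat=(582,225,.05),well_oblong=(485,219.,.05),flat_tin=(582,225))
wfit(list(G)[:2],G,"w5")
```

```text
well_flat 0.67 box [241. 119. 419. 237.] [581.6 225.7] 3.5 miss 0.406
well_oblong 0.7 box [229. 221. 333. 353.] [482.2 220.6] 3.0 miss 0.946
tcp [581.7 226.2 139.6] rv [ 3.063e+00  6.960e-01 -1.000e-03] t 17.65
```

View pics/w5.png

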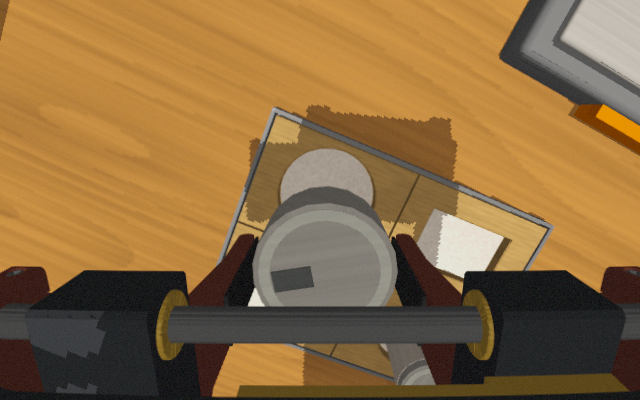

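The tin is held level over its well, which is centred near (327,190). I'll lower it.

{"op": "apply_moves", "data": {"targets": [{"tx": 0,"ty": 0,"tz": -0.025,"spin": 0},{"tx": 0,"ty": 0,"tz": -0.06,"spin": 0},{"tx": 0,"ty": 0,"tz": -0.09,"spin": 0},{"tx": 0,"ty": 0,"tz": -0.105,"spin": 0},{"tx": 0,"ty": 0,"tz": -0.112,"spin": 0},{"tx": 0,"ty": 0,"tz": -0.116,"spin": 0},{"tx": 0,"ty": 0,"tz": -0.118,"spin": 0},{"tx": 0,"ty": 0,"tz": -0.118,"spin": 0}]}}

```text
t: 18.6
ee_pos: [582.6, 225.0, 23.1]
orientation: [-3.064, -0.693, -0.002]
ft_force: [-1.2, 0.4, -1.8]
width: 65.6
grasp_force: 30.0
```

{"op": "apply_moves", "data": {"targets": [{"tx": 0,"ty": 0,"tz": 0,"spin": 0},{"tx": 0,"ty": 0,"tz": 0,"spin": 0},{"tx": 0,"ty": 0,"tz": -0.0005,"spin": 0},{"tx": 0,"ty": 0,"tz": -0.0005,"spin": 0},{"tx": 0,"ty": 0,"tz": -0.001,"spin": 0},{"tx": 0,"ty": 0,"tz": -0.001,"spin": 0},{"tx": 0,"ty": 0,"tz": -0.001,"spin": 0},{"tx": 0,"ty": 0,"tz": -0.001,"spin": 0}]}}

```text
t: 19.4
ee_pos: [582.0, 224.9, 21.7]
orientation: [-3.064, -0.693, -0.0]
ft_force: [-3.0, -0.6, 5.9]
width: 65.5
grasp_force: 30.0
```

{"op": "apply_moves", "data": {"targets": [{"tx": 0,"ty": 0,"tz": 0,"spin": 0},{"tx": 0,"ty": 0,"tz": 0,"spin": 0},{"tx": 0,"ty": 0,"tz": 0,"spin": 0},{"tx": 0,"ty": 0,"tz": 0.005,"spin": 0},{"tx": 0,"ty": 0,"tz": 0.02,"spin": 0},{"tx": 0,"ty": 0,"tz": 0.05,"spin": 0},{"tx": 0,"ty": 0,"tz": 0.085,"spin": 0},{"tx": 0,"ty": 0,"tz": 0.125,"spin": 0}], "gripper": -1}}

```text
t: 20.2
ee_pos: [581.4, 224.7, 147.9]
orientation: [3.064, 0.693, -0.001]
ft_force: [0.4, 0.1, 0.4]
width: 87.7
grasp_force: 0.0
```

{"op": "apply_moves", "data": {"targets": [{"tx": 0.01,"ty": -0.04,"tz": 0,"spin": 0},{"tx": 0.023,"ty": -0.085,"tz": 0,"spin": 0},{"tx": 0.036,"ty": -0.13,"tz": 0,"spin": 0},{"tx": 0.049,"ty": -0.175,"tz": 0,"spin": 0},{"tx": 0.062,"ty": -0.22,"tz": 0,"spin": 0},{"tx": 0.075,"ty": -0.265,"tz": 0,"spin": 0},{"tx": 0.088,"ty": -0.31,"tz": 0,"spin": 1},{"tx": 0.1,"ty": -0.35,"tz": 0,"spin": 1}]}}

```text
t: 21.0
ee_pos: [682.5, -127.6, 147.7]
orientation: [3.057, 0.719, 0.002]
ft_force: [-0.3, 0.5, 1.3]
width: 88.0
grasp_force: 0.0
```

{"op": "apply_moves", "data": {"targets": [{"tx": 0.003,"ty": -0.012,"tz": 0,"spin": 0},{"tx": 0.003,"ty": -0.012,"tz": 0,"spin": 0},{"tx": 0.003,"ty": -0.012,"tz": 0,"spin": 0},{"tx": 0.003,"ty": -0.012,"tz": 0,"spin": 0},{"tx": 0.003,"ty": -0.012,"tz": 0,"spin": 0},{"tx": 0.003,"ty": -0.012,"tz": 0,"spin": 0},{"tx": 0.003,"ty": -0.012,"tz": 0,"spin": 0},{"tx": 0.003,"ty": -0.012,"tz": 0,"spin": 0}]}}

```text
t: 21.8
ee_pos: [684.9, -136.8, 146.2]
orientation: [-3.058, -0.72, 0.0]
ft_force: [-0.9, -1.2, 0.2]
width: 88.0
grasp_force: 0.0
```

Run:
```python
from w import *
G=dict(oblong_tin=(685,-137.5,-1.1),carton=(433,-249,-1.33))
wfit(["oblong_tin"],G,"w6")
s=save("side","s6"); 
a=cv2.imread("pics/s6.png")[200:380,160:360]; b=cv2.imread("pics/w6.png")
cv2.imwrite("pics/mix6.png",np.hstack([cv2.resize(a,(350,315)),cv2.resize(b[:,80:560],(378,315))]))
```

```text
oblong_tin 0.8 box [294. 143. 358. 248.] [ 685.9 -137. ] -63.5 miss 0.035
tcp [ 684.9 -136.8  146.2] rv [-3.058 -0.72   0.   ] t 21.8
```

View pics/mix6.png

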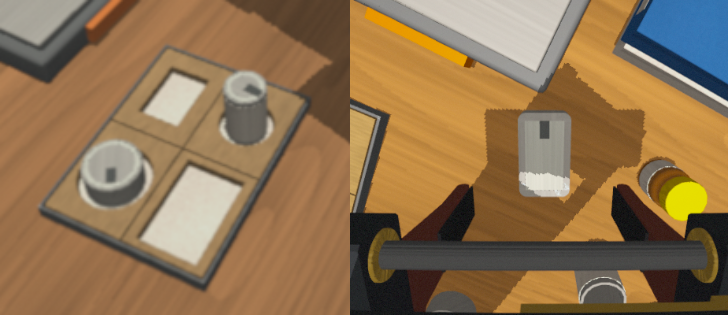

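The flat tin sits in its well. The oblong tin is aligned between the fingers, near (327,190) in the wrist frame. I'll descend on it.

{"op": "apply_moves", "data": {"targets": [{"tx": 0.001,"ty": 0,"tz": -0.03,"spin": 0},{"tx": 0.001,"ty": 0,"tz": -0.065,"spin": 0},{"tx": 0.001,"ty": 0,"tz": -0.095,"spin": 0},{"tx": 0.001,"ty": 0,"tz": -0.115,"spin": 0},{"tx": 0.001,"ty": 0,"tz": -0.126,"spin": 0},{"tx": 0.001,"ty": 0,"tz": -0.131,"spin": 0},{"tx": 0.001,"ty": 0,"tz": -0.131,"spin": 0},{"tx": 0.001,"ty": 0,"tz": -0.131,"spin": 0}]}}

```text
t: 22.75
ee_pos: [686.8, -137.4, 16.4]
orientation: [3.057, 0.719, 0.003]
ft_force: [0.7, 0.3, -0.3]
width: 88.0
grasp_force: 0.0
```

{"op": "apply_moves", "data": {"targets": [{"tx": 0,"ty": 0,"tz": 0,"spin": 0},{"tx": 0,"ty": 0,"tz": 0,"spin": 0},{"tx": 0,"ty": 0,"tz": 0,"spin": 0},{"tx": 0,"ty": 0,"tz": 0,"spin": 0},{"tx": 0,"ty": 0,"tz": 0,"spin": 0},{"tx": 0,"ty": 0,"tz": 0,"spin": 0},{"tx": 0,"ty": 0,"tz": 0,"spin": 0},{"tx": 0,"ty": 0,"tz": 0,"spin": 0}], "gripper": 1}}

```text
t: 23.55
ee_pos: [686.1, -137.2, 15.4]
orientation: [3.058, 0.72, 0.0]
ft_force: [-1.2, -0.6, 1.9]
width: 53.7
grasp_force: 30.0
```

{"op": "apply_moves", "data": {"targets": [{"tx": 0,"ty": 0,"tz": 0,"spin": 0},{"tx": 0,"ty": 0,"tz": 0.004,"spin": 0},{"tx": 0,"ty": 0,"tz": 0.015,"spin": 0},{"tx": 0,"ty": 0,"tz": 0.035,"spin": 0},{"tx": 0,"ty": 0,"tz": 0.06,"spin": 0},{"tx": 0,"ty": 0,"tz": 0.09,"spin": 0},{"tx": 0,"ty": 0,"tz": 0.115,"spin": 0},{"tx": 0,"ty": 0,"tz": 0.125,"spin": 0}]}}

```text
t: 24.35
ee_pos: [687.4, -137.4, 143.7]
orientation: [3.056, 0.719, 0.006]
ft_force: [-0.6, -0.7, -1.3]
width: 53.8
grasp_force: 30.0
```

{"op": "apply_moves", "data": {"targets": [{"tx": -0.01,"ty": 0.02,"tz": 0,"spin": 4},{"tx": -0.03,"ty": 0.055,"tz": 0,"spin": 11},{"tx": -0.052,"ty": 0.093,"tz": 0,"spin": 18},{"tx": -0.073,"ty": 0.131,"tz": 0,"spin": 25},{"tx": -0.094,"ty": 0.169,"tz": 0,"spin": 32},{"tx": -0.115,"ty": 0.207,"tz": 0,"spin": 39},{"tx": -0.136,"ty": 0.245,"tz": 0,"spin": 46},{"tx": -0.157,"ty": 0.281,"tz": 0,"spin": 53}]}}

```text
t: 25.15
ee_pos: [527.5, 145.2, 139.9]
orientation: [-2.41, -2.014, 0.001]
ft_force: [0.3, -0.2, -2.4]
width: 53.9
grasp_force: 30.0
```

{"op": "apply_moves", "data": {"targets": [{"tx": -0.018,"ty": 0.034,"tz": 0,"spin": 6},{"tx": -0.032,"ty": 0.057,"tz": 0,"spin": 10},{"tx": -0.04,"ty": 0.071,"tz": 0,"spin": 13},{"tx": -0.043,"ty": 0.0757,"tz": 0,"spin": 13.7},{"tx": -0.043,"ty": 0.0757,"tz": 0,"spin": 13.7},{"tx": -0.043,"ty": 0.0757,"tz": 0,"spin": 13.7},{"tx": -0.043,"ty": 0.0757,"tz": 0,"spin": 13.7},{"tx": -0.043,"ty": 0.0757,"tz": 0,"spin": 13.7}]}}

```text
t: 25.95
ee_pos: [486.4, 218.8, 140.2]
orientation: [2.161, 2.28, 0.0]
ft_force: [0.4, 0.1, -1.5]
width: 54.2
grasp_force: 30.0
```

Run:
```python
from w import *
G=dict(well_oblong=(486,219.,.055))
wfit(list(G),G,"w7")
c=ctrl.get_calibration("wrist");im=cv2.imread("pics/w7.png")
a=np.radians(3.2);R=np.array([[np.cos(a),-np.sin(a)],[np.sin(a),np.cos(a)]])
for w,h,z in((70,106,18),(200,260,0)):
    cc=np.array([485.7,219.6]) if w==70 else np.array([537.2,159.5])
    P=[[*(cc+R@np.array(q)),18] for q in((w/2,h/2),(-w/2,h/2),(-w/2,-h/2),(w/2,-h/2))]
    cv2.polylines(im,[np.round(proj(c,P)).astype(np.int32)],True,(255,0,0),1)
cv2.imwrite("pics/w7m.png",im)
```

```text
well_oblong none at [323. 197.]
tcp [486.4 218.8 140.2] rv [2.161 2.28  0.   ] t 25.95
```

View pics/w7m.png

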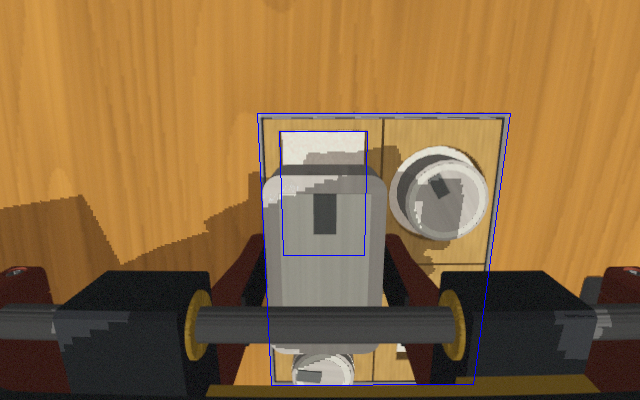

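The drawn well outline matches the picture to within about 2 px, and the tin is aligned and level above it. I'll lower it.

{"op": "apply_moves", "data": {"targets": [{"tx": 0,"ty": 0,"tz": -0.025,"spin": 0},{"tx": 0,"ty": 0,"tz": -0.06,"spin": 0},{"tx": 0,"ty": 0,"tz": -0.09,"spin": 0},{"tx": 0,"ty": 0,"tz": -0.105,"spin": 0},{"tx": 0,"ty": 0,"tz": -0.112,"spin": 0},{"tx": 0,"ty": 0,"tz": -0.116,"spin": 0},{"tx": 0,"ty": 0,"tz": -0.118,"spin": 0},{"tx": 0,"ty": 0,"tz": -0.118,"spin": 0}]}}

```text
t: 26.85
ee_pos: [486.6, 219.8, 22.9]
orientation: [2.158, 2.282, 0.002]
ft_force: [-0.1, -0.4, -0.7]
width: 53.7
grasp_force: 30.0
```

{"op": "apply_moves", "data": {"targets": [{"tx": 0,"ty": 0,"tz": 0,"spin": 0},{"tx": 0,"ty": 0,"tz": 0,"spin": 0},{"tx": 0,"ty": 0,"tz": -0.0005,"spin": 0},{"tx": 0,"ty": 0,"tz": -0.0005,"spin": 0},{"tx": 0,"ty": 0,"tz": -0.001,"spin": 0},{"tx": 0,"ty": 0,"tz": -0.001,"spin": 0},{"tx": 0,"ty": 0,"tz": -0.001,"spin": 0},{"tx": 0,"ty": 0,"tz": -0.001,"spin": 0}]}}

```text
t: 27.65
ee_pos: [486.0, 219.6, 21.3]
orientation: [2.159, 2.282, 0.0]
ft_force: [-1.5, -0.0, 2.6]
width: 53.9
grasp_force: 30.0
```

{"op": "apply_moves", "data": {"targets": [{"tx": 0,"ty": 0,"tz": 0,"spin": 0},{"tx": 0,"ty": 0,"tz": 0,"spin": 0},{"tx": 0,"ty": 0,"tz": 0,"spin": 0},{"tx": 0,"ty": 0,"tz": 0.005,"spin": 0},{"tx": 0,"ty": 0,"tz": 0.02,"spin": 0},{"tx": 0,"ty": 0,"tz": 0.05,"spin": 0},{"tx": 0,"ty": 0,"tz": 0.085,"spin": 0},{"tx": 0,"ty": 0,"tz": 0.125,"spin": 0}], "gripper": -0.7}}

```text
t: 28.45
ee_pos: [485.4, 219.3, 148.0]
orientation: [-2.159, -2.282, 0.001]
ft_force: [0.1, 0.9, 0.5]
width: 74.8
grasp_force: 0.0
```

{"op": "apply_moves", "data": {"targets": [{"tx": -0.004,"ty": -0.035,"tz": 0,"spin": -6},{"tx": -0.009,"ty": -0.078,"tz": 0,"spin": -13},{"tx": -0.014,"ty": -0.121,"tz": 0,"spin": -20},{"tx": -0.018,"ty": -0.164,"tz": 0,"spin": -27},{"tx": -0.023,"ty": -0.207,"tz": 0,"spin": -34},{"tx": -0.028,"ty": -0.25,"tz": 0,"spin": -41},{"tx": -0.033,"ty": -0.293,"tz": 0,"spin": -48},{"tx": -0.038,"ty": -0.336,"tz": 0,"spin": -55}], "gripper": -1}}

```text
t: 29.25
ee_pos: [447.7, -118.2, 147.5]
orientation: [2.97, 1.02, 0.002]
ft_force: [1.3, -0.1, 0.3]
width: 87.7
grasp_force: 0.0
```

{"op": "apply_moves", "data": {"targets": [{"tx": -0.004,"ty": -0.04,"tz": 0,"spin": -7},{"tx": -0.009,"ty": -0.08,"tz": 0,"spin": -14},{"tx": -0.012,"ty": -0.11,"tz": 0,"spin": -21},{"tx": -0.0145,"ty": -0.1325,"tz": 0,"spin": -24.2},{"tx": -0.0145,"ty": -0.1325,"tz": 0,"spin": -24.2},{"tx": -0.0145,"ty": -0.1325,"tz": 0,"spin": -24.2},{"tx": -0.0145,"ty": -0.1325,"tz": 0,"spin": -24.2},{"tx": -0.0145,"ty": -0.1325,"tz": 0,"spin": -24.2}]}}

```text
t: 30.05
ee_pos: [433.5, -247.9, 146.4]
orientation: [-3.118, -0.386, 0.0]
ft_force: [0.6, -0.1, 0.5]
width: 88.2
grasp_force: 0.0
```

Run:
```python
from w import *
G=dict(carton=(433,-249,-1.33))
wfit(["carton"],G,"w8")
s=save("side","s8"); 
a=cv2.imread("pics/s8.png")[200:380,160:360]; b=cv2.imread("pics/w8.png")
cv2.imwrite("pics/mix8.png",np.hstack([cv2.resize(a,(350,315)),cv2.resize(b[:,80:560],(378,315))]))
```

```text
carton 0.95 box [301. 158. 354. 260.] [ 432.9 -249.1] -76.0 miss 0.062
tcp [ 433.5 -247.9  146.4] rv [-3.118 -0.386  0.   ] t 30.05
```

View pics/mix8.png

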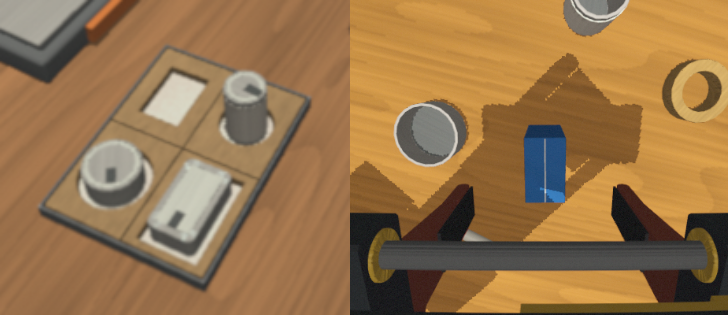

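The oblong tin is in its well. The carton is aligned with the fingers, near (327,208) in the wrist frame. I'll descend on it.

{"op": "apply_moves", "data": {"targets": [{"tx": 0,"ty": 0,"tz": -0.03,"spin": 0},{"tx": 0,"ty": 0,"tz": -0.06,"spin": 0},{"tx": 0,"ty": 0,"tz": -0.09,"spin": 0},{"tx": 0,"ty": 0,"tz": -0.106,"spin": 0},{"tx": 0,"ty": 0,"tz": -0.112,"spin": 0},{"tx": 0,"ty": 0,"tz": -0.114,"spin": 0},{"tx": 0,"ty": 0,"tz": -0.114,"spin": 0},{"tx": 0,"ty": 0,"tz": -0.114,"spin": 0}]}}

```text
t: 31.0
ee_pos: [434.1, -249.3, 33.1]
orientation: [3.117, 0.382, 0.002]
ft_force: [-0.1, 0.2, 0.2]
width: 87.7
grasp_force: 0.0
```

{"op": "apply_moves", "data": {"targets": [{"tx": 0,"ty": 0,"tz": 0,"spin": 0},{"tx": 0,"ty": 0,"tz": 0,"spin": 0},{"tx": 0,"ty": 0,"tz": 0,"spin": 0},{"tx": 0,"ty": 0,"tz": 0,"spin": 0},{"tx": 0,"ty": 0,"tz": 0,"spin": 0},{"tx": 0,"ty": 0,"tz": 0,"spin": 0},{"tx": 0,"ty": 0,"tz": 0,"spin": 0},{"tx": 0,"ty": 0,"tz": 0,"spin": 0}], "gripper": 1}}

```text
t: 31.8
ee_pos: [433.4, -249.0, 32.1]
orientation: [-3.118, -0.382, 0.0]
ft_force: [0.9, -0.3, -0.3]
width: 36.0
grasp_force: 30.0
```

{"op": "apply_moves", "data": {"targets": [{"tx": 0,"ty": 0,"tz": 0,"spin": 0},{"tx": 0,"ty": 0,"tz": 0,"spin": 0},{"tx": 0,"ty": 0,"tz": 0.005,"spin": 0},{"tx": 0,"ty": 0,"tz": 0.025,"spin": 0},{"tx": 0,"ty": 0,"tz": 0.055,"spin": 0},{"tx": 0,"ty": 0,"tz": 0.085,"spin": 0},{"tx": 0,"ty": 0,"tz": 0.11,"spin": 0},{"tx": 0,"ty": 0,"tz": 0.12,"spin": 0}]}}

```text
t: 32.6
ee_pos: [434.4, -249.5, 154.6]
orientation: [3.116, 0.382, 0.005]
ft_force: [-0.2, -0.7, -1.0]
width: 35.8
grasp_force: 30.0
```

{"op": "apply_moves", "data": {"targets": [{"tx": 0.008,"ty": 0.018,"tz": 0,"spin": 4},{"tx": 0.022,"ty": 0.05,"tz": 0,"spin": 11},{"tx": 0.037,"ty": 0.083,"tz": 0,"spin": 18},{"tx": 0.052,"ty": 0.116,"tz": 0,"spin": 25},{"tx": 0.067,"ty": 0.15,"tz": 0,"spin": 32},{"tx": 0.082,"ty": 0.184,"tz": 0,"spin": 39},{"tx": 0.097,"ty": 0.218,"tz": 0,"spin": 46},{"tx": 0.112,"ty": 0.252,"tz": 0,"spin": 53}]}}

```text
t: 33.4
ee_pos: [545.3, 4.6, 151.4]
orientation: [-2.615, -1.74, 0.002]
ft_force: [0.0, -0.1, -0.4]
width: 35.9
grasp_force: 30.0
```

{"op": "apply_moves", "data": {"targets": [{"tx": 0.015,"ty": 0.034,"tz": 0,"spin": 7},{"tx": 0.028,"ty": 0.063,"tz": 0,"spin": 14},{"tx": 0.037,"ty": 0.084,"tz": 0,"spin": 20},{"tx": 0.042,"ty": 0.094,"tz": 0,"spin": 25},{"tx": 0.043,"ty": 0.0964,"tz": 0,"spin": 26.2},{"tx": 0.043,"ty": 0.0964,"tz": 0,"spin": 26.2},{"tx": 0.043,"ty": 0.0964,"tz": 0,"spin": 26.2},{"tx": 0.043,"ty": 0.0964,"tz": 0,"spin": 26.2}]}}

```text
t: 34.2
ee_pos: [588.0, 98.6, 152.0]
orientation: [-2.161, -2.28, 0.001]
ft_force: [-0.1, 0.3, -0.9]
width: 35.9
grasp_force: 30.0
```

Run:
```python
from w import *
wfit([],{},"w9")
c=ctrl.get_calibration("wrist");im=cv2.imread("pics/w9.png")
a=np.radians(3.2);R=np.array([[np.cos(a),-np.sin(a)],[np.sin(a),np.cos(a)]])
for w,h,cc in((52,76,[588.7,99.4]),(200,260,[537.2,159.5])):
    P=[[*(np.array(cc)+R@np.array(q)),18] for q in((w/2,h/2),(-w/2,h/2),(-w/2,-h/2),(w/2,-h/2))]
    cv2.polylines(im,[np.round(proj(c,P)).astype(np.int32)],True,(255,0,0),1)
cv2.imwrite("pics/w9m.png",im)
```

```text
tcp [588.   98.6 152. ] rv [-2.161e+00 -2.280e+00  1.000e-03] t 34.2
```

View pics/w9m.png

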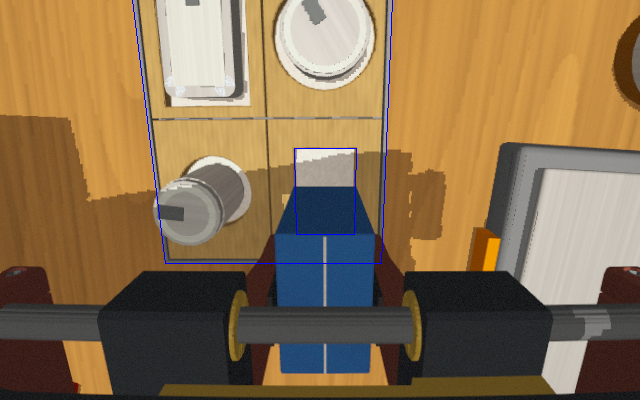

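The carton is aligned over its well, whose drawn outline (295–356, 149–234) fits. I'll lower it.

{"op": "apply_moves", "data": {"targets": [{"tx": 0,"ty": 0,"tz": -0.025,"spin": 0},{"tx": 0,"ty": 0,"tz": -0.055,"spin": 0},{"tx": 0,"ty": 0,"tz": -0.085,"spin": 0},{"tx": 0,"ty": 0,"tz": -0.1,"spin": 0},{"tx": 0,"ty": 0,"tz": -0.107,"spin": 0},{"tx": 0,"ty": 0,"tz": -0.111,"spin": 0},{"tx": 0,"ty": 0,"tz": -0.113,"spin": 0},{"tx": 0,"ty": 0,"tz": -0.113,"spin": 0}]}}

```text
t: 35.05
ee_pos: [589.1, 99.5, 40.0]
orientation: [2.158, 2.282, 0.002]
ft_force: [0.5, -1.2, -0.6]
width: 35.8
grasp_force: 30.0
```

{"op": "apply_moves", "data": {"targets": [{"tx": 0,"ty": 0,"tz": 0,"spin": 0},{"tx": 0,"ty": 0,"tz": 0,"spin": 0},{"tx": 0,"ty": 0,"tz": -0.0005,"spin": 0},{"tx": 0,"ty": 0,"tz": -0.0005,"spin": 0},{"tx": 0,"ty": 0,"tz": -0.001,"spin": 0},{"tx": 0,"ty": 0,"tz": -0.001,"spin": 0},{"tx": 0,"ty": 0,"tz": -0.001,"spin": 0},{"tx": 0,"ty": 0,"tz": -0.001,"spin": 0}]}}

```text
t: 35.85
ee_pos: [588.5, 99.4, 38.2]
orientation: [2.159, 2.282, 0.0]
ft_force: [0.1, -0.3, -0.1]
width: 35.9
grasp_force: 30.0
```

Contact is uncertain, so I'll go down another 0.5 mm.

{"op": "apply_moves", "data": {"targets": [{"tx": 0,"ty": 0,"tz": -0.0005,"spin": 0},{"tx": 0,"ty": 0,"tz": -0.0005,"spin": 0},{"tx": 0,"ty": 0,"tz": -0.0005,"spin": 0},{"tx": 0,"ty": 0,"tz": -0.0005,"spin": 0},{"tx": 0,"ty": 0,"tz": -0.0005,"spin": 0},{"tx": 0,"ty": 0,"tz": -0.0005,"spin": 0},{"tx": 0,"ty": 0,"tz": -0.0005,"spin": 0},{"tx": 0,"ty": 0,"tz": -0.0005,"spin": 0}]}}

```text
t: 36.65
ee_pos: [588.5, 99.5, 38.2]
orientation: [2.159, 2.282, 0.0]
ft_force: [-1.2, -1.5, 5.6]
width: 35.6
grasp_force: 30.0
```

Contact made. I'll release, rise and back off for a check.

{"op": "apply_moves", "data": {"targets": [{"tx": 0,"ty": 0,"tz": 0,"spin": 0},{"tx": 0,"ty": 0,"tz": 0,"spin": 0},{"tx": 0,"ty": 0,"tz": 0,"spin": 0},{"tx": 0,"ty": 0,"tz": 0.005,"spin": 0},{"tx": 0,"ty": 0,"tz": 0.02,"spin": 0},{"tx": 0,"ty": 0,"tz": 0.05,"spin": 0},{"tx": 0,"ty": 0,"tz": 0.085,"spin": 0},{"tx": 0,"ty": 0,"tz": 0.125,"spin": 0}], "gripper": -0.5}}

```text
t: 37.45
ee_pos: [587.9, 99.4, 164.4]
orientation: [-2.158, -2.282, 0.001]
ft_force: [0.7, 0.5, 0.2]
width: 66.2
grasp_force: 0.0
```

{"op": "apply_moves", "data": {"targets": [{"tx": 0,"ty": -0.02,"tz": 0.03,"spin": 0},{"tx": 0,"ty": -0.05,"tz": 0.06,"spin": 0},{"tx": -0.01,"ty": -0.08,"tz": 0.09,"spin": 0},{"tx": -0.02,"ty": -0.11,"tz": 0.12,"spin": 0},{"tx": -0.03,"ty": -0.13,"tz": 0.14,"spin": 0},{"tx": -0.03,"ty": -0.13,"tz": 0.14,"spin": 0},{"tx": -0.03,"ty": -0.13,"tz": 0.14,"spin": 0},{"tx": -0.03,"ty": -0.13,"tz": 0.14,"spin": 0}]}}

```text
t: 38.25
ee_pos: [558.1, -29.8, 301.9]
orientation: [-2.157, -2.282, 0.001]
ft_force: [0.9, 0.5, -0.4]
width: 65.8
grasp_force: 0.0
```

Run:
```python
from w import *
G=dict(can=(493,94),flat_tin=(582,225),oblong_tin=(486,219.5,.055),carton=(588.7,99.4,.055))
wfit(list(G),G,"w10"); save("side","s10")
a=cv2.imread("pics/s10.png")[120:360,160:440]; b=cv2.imread("pics/w10.png")[:300,60:580]
cv2.imwrite("pics/mix10.png",np.hstack([cv2.resize(a,(400,343)),cv2.copyMakeBorder(cv2.resize(b,(398,230)),0,113,0,0,0)]))
```

```text
can 0.9 box [245.  25. 293.  83.] [491.8  94.5] 20.6 miss 0.041
flat_tin none at [359. -60.]
oblong_tin none at [272. -60.]
carton 0.69 box [342.  20. 383.  89.] [589.9  99.6] 2.1 miss 0.047
tcp [558.1 -29.8 301.9] rv [-2.157e+00 -2.282e+00  1.000e-03] t 38.25
```

View pics/mix10.png

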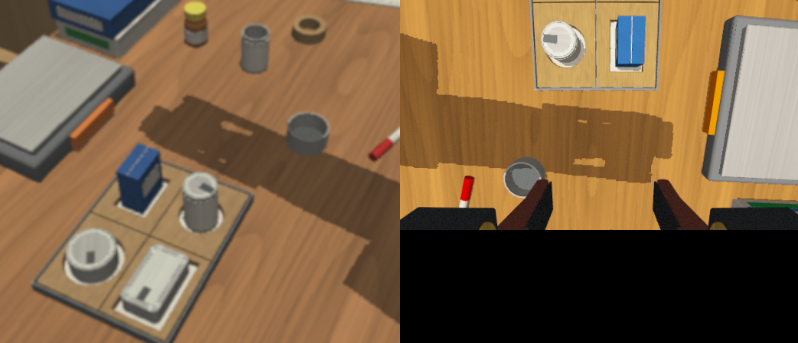

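The side view shows all four goods standing in their wells: carton (140,178), can (200,200), flat tin (92,255) and oblong tin (155,280). The open can (255,48) and open tin (307,133) haven't moved.

```bash
python3 -c "
from workcell import ctrl; print(ctrl.close_job())"
```

```text
the job is handed in; nothing more can be done
None
```

The can, flat tin, oblong tin and carton are each set down in their own well, the open can and open flat tin were left where they stood, and the job was handed in at about 38 s of the 120 s allowed.

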